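# Take a cleaned lens from under the inspection lamp with tongs

## Task

Take the sprung tongs off their rest, pass their jaws under the lamp bar from the front, close them on the rim of the sun lens and lift it off its post. Bring the lens out to the front under the bar, clear of the stand, and finish still squeezing the tongs with the lens held in their jaws at least 16 cm above the table; do not put it down. The lens must never be touched by the gripper itself or dropped, the lamp stand must not be bumped, and everything else stays where it is.

Things in the scene. Friction and masses are not known exactly. Their poses are not given: they have to be found in the camera images.
- lamp: Fixed inspection lamp stand: pale wooden base board 150 (x) x 260 (y) x 12 mm, origin under its centre, x from the open front (robot side) to the back, z up. Above the origin stands a slim post, white top 28 mm across and 62 mm above the table, carrying the lens. Two 16 mm square uprights at x = -30, y = +-115 mm carry the lamp bar; between them all is open.
- lamp_bar (a point): Middle of the underside of the lamp bar, 130 mm above the table and 30 mm in front of the post's axis: dark steel bar along the stand's y, 24 mm wide (x), 246 mm long, top 148 mm above the table, white strip below.
- lens_center (a point): Centre of the lens: a dark brown glass sun-lens blank, a disc 46 mm in diameter and 10 mm thick, about 40 g, lying flat and loose on top of the post within about 4 mm of its axis (this point 67 mm above the table at the start). z is the disc's axis.
- lens: The same lens; origin at the centre of its underside, 5 mm below lens_center.
- rest: Fixed wooden rest on which the tongs lie: base plate 190 (x) x 100 (y) x 6 mm with two cross bars 16 mm thick along y at x = +-70 mm, tops 24 mm above the table. Origin under the centre of the plate. Its place swaps with that of the spectacle tray (left or right).
- tongs: Sprung steel tongs, 270 mm long, 90 g, lying on edge on the rest, both arms in a level plane, of upright strip 22 mm high. Origin on the midline at the underside, below the grip; x along the midline from the hinge (round bow, x = -117 to -91 mm) to the jaws (tips near x = 150 mm), y the direction in which they open and close, z up. They balance near the origin.
- tongs_grip (a point): Midway between the two black grip plates, half up the strip (35 mm above the table at the start); axes of the tongs. Plates 56 mm long, 22 mm high, 54 mm apart outside when open, about 32 mm with the jaws on the lens. They yield from about 4 N a side, reach the lens at about 6 N; 45% of any excess presses the lens (25 N is fine). Held at about 49 mm, the jaws stay well open for carrying.
- tongs_jaw (a point): Point midway between the jaws where the lens belongs, 120 mm ahead of tongs_grip on the midline, same height. Jaws: rubber V pads 22 mm high that centre the disc by its rim; open, about 80 mm apart at the narrowest (their front tips), about 118 mm over the outside; they shut about 2.2 mm per mm at the grip plates.
- tongs_left (a joint): How far each arm of the tongs has been squeezed from fully open (0 rad); about 0.11 rad on the lens, stop at 0.14. Both arms move alike.
- tray: Fixed plywood tray with spectacles in it, 220 x 180 x 45 mm, origin under its centre. Leave alone.
- spectacles0: Folded spectacles in the tray, 136 x 30 x 34 mm. Leave alone.
- spectacles1: Folded spectacles in the tray, 136 x 30 x 34 mm. Leave alone.
- case: Black spectacle case 62 x 155 x 38 mm, loose on the table. Origin under its centre. Leave alone.
- spray: Spray-fluid bottle 44 mm across, 120 mm tall, loose on the table. Leave alone.
- driver: Small screwdriver 140 mm long lying on the table. Leave alone.
- dish: White china dish 64 mm across, 22 mm high, on the table. Leave alone.
- jar: Glass jar 48 mm across, 50 mm high, on the table. Leave alone.

How it is judged:
By the outcome, as a careful person would: the job done as asked, in the order asked, and still so for the second after the job is handed in, while the arm keeps its last pose, push and grip.
It also fails if it takes over 54 s, if anything falls off the work surface, if the arm or the gripper's body presses on something with over 40 N, if the wrist force passes 120 N, or if a joint passes its speed limit or range.

## Robot

A 6-joint arm with a two-finger parallel gripper is mounted at the origin on the work surface. World frame = base frame: x ahead of the robot, y to its left, z up, the work surface at z = 0. Lengths are in m, angles in rad, forces in N, time in s.
With the tool pointing down it reaches from about 0.25 to 0.775 m from the base axis. Payload 4 kg.
Tool frame: the origin (TCP) lies midway between the tips of the shut fingers; the grasp point (between the pads) lies grip_point_offset behind it (grip_point_offset is the distance from the TCP to the grasp point, in m); z points along the fingers, y is the line along which they close (so a half turn about z gives the same grasp; the last joint's range is limited). The gripper opens to 94 mm and grips with 3 to 60 N. Pads are 16 mm wide; open, the fingers measure 119 mm over their backs; the gripper's body (75 mm by 177 mm) begins 78 mm behind the grasp point.
Start: joints at [-1.431, 0.087, 1.371, -0, 1.684, -0.103], TCP at [0.132, -0.534, 0.206] pointing down, gripper open.
Joint ranges: [-3.1, 3.1], [-0.76, 2.03], [0.27, 2.55], [-1.08, 4.22], [0.17, 2.65], [-2.57, 2.57]. Speed limits (rad/s): [2.79, 2.79, 3.14, 3.14, 3.14, 3.14].

## Interface

Orientations are given as [roll, pitch, yaw] about the fixed x, y, z axes, in that order (R = Rz(yaw) Ry(pitch) Rx(roll)).
In Python, from bench import * gives the robot as it stands. The module is installed in compiled form; this text tells all that it offers.
- The arm moves only by the tool apply_moves, never from a script. Its argument "commands" is a list of rows, each a list of 7 numbers: the turn, a rotation vector about the world's x, y, z in rad, then the shift along the world's x, y, z in m, then the opening in per cent of the stroke, from 0 (shut) to 100 (fully open). In form: [[ax, ay, az, x, y, z, jaw], ...]. A call has exactly 5 rows; each row is the pose to reach, as a shift and turn from the pose commanded when the call began; what a row does not reach only later rows make up. A row lasts 1/10 s, in which the tool goes at most 50 mm and 8.59 degrees, less where a joint would pass 70% of its speed; a pose out of reach is approached as far as the arm can. A call with a gripper value outside its range is refused whole. The fingers move at their own pace and stop on an object; the grip force is fixed at half the most. Time passes only in rows, so rows that repeat a pose let the fingers close, or fill a call up. It gives the time, the measured TCP pose, the force, the opening and the grip force at its end, in the units of the state.
- get_obs(): the state, without advancing time (a new reading comes with each control period).
- snapshot(name): name is "side" or "top"; returns a dict with "pixels" (420x560x3 uint8, red, green, blue), "vertical_fov" (degrees; the focal length in pixels is half the picture's height over the tangent of half this angle, whatever the lens; pixels are square), "cx", "cy" (the principal point, pixels), "k1" (the pictures are not rectified: a ray, as slopes to the right and down, at radius r is drawn at 1 + k1 r^2 times it, then the intrinsics apply), "rvec" (rotation vector, rad) and "tvec" (3), from world to camera coordinates, as OpenCV has them. Camera axes: x right, y down, z forward; pixel columns grow to the right and rows downward; lengths in m; the calibration is good to about 2 mm. A picture is of the moment at which its call begins. There is no depth.
- close_job(): hands the job in; it is judged then, once.
Trained networks look in the newest picture that a camera, given by its name, has taken for a name from the list of things; names that differ only in an ending like _2 or _b are one class to them, and where a whole thing is asked for, a point or a joint stands for the part that bears it (a point fixed in the world has none). Each returns a list of dicts, best first, with "score" (0 to 1); they miss things now and then, are a little off and sometimes report something else, mostly with a low value. They report only what shows in the picture. A call takes as long as a camera call.
- masks_of(camera, query): "mask" (420x560 bool, what is visible of it) and "extent" ([left, top, right, bottom] in pixels, round what is visible of it).
- place_of(camera, query): "pixel" ([column, row] in pixels: a listed point, or the origin of a listed thing).
The state is a dict: "time": time; "joint_positions": joint angles; "qvel": joint speeds; "joint_torque": joint torques, N m; "tool_pos": TCP position; "ee_rot": TCP orientation; "wrist_force": force on the tool from outside, world axes, zero at the start; "wrist_torque": the same for the moment, N m; "width": finger opening in m; "finger_force": force on a finger pad.
Only numpy, scipy, OpenCV 4.12 (cv2) and the standard library are available. Lean on these libraries where they do the work, as an engineer would, in place of code of your own. Each camera call takes 0.05 s, during which the arm holds its last target. There are 200 camera calls.

## Working session

There is one attempt and no reset: what is moved stays moved. The work goes in short steps, Python scripts to look and compute and a tool call to move; the robot and the scene stay as the last step left them, time stands still between calls to the robot, and variables do not carry over. Pictures are saved under pics/ and viewed, at most 10 in all, crops included, and the job is handed in when it is done.

Besides the shell and the picture viewer there is one more tool, called after "Emit:" in YAML: its name, and indented under it one key for each argument. apply_moves: Moves the arm, as the interface text tells. Its arguments: {"type":"object","properties":{"commands":{"type":"array"}},"required":["commands"]}

```bash
mkdir -p pics; cat > h.py <<'E'
from bench import *
import numpy as np, cv2
from scipy.spatial.transform import Rotation as R
def snap(n,save=None):
    s=snapshot(n)
    if save: cv2.imwrite('pics/'+save,cv2.cvtColor(s['pixels'],cv2.COLOR_RGB2BGR))
    return s
def cam(s):
    f=210/np.tan(np.radians(s['vertical_fov'])/2)
    K=np.array([[f,0,s['cx']],[0,f,s['cy']],[0,0,1]])
    return K,np.array([s['k1'],0,0,0.]),np.array(s['rvec'],float),np.array(s['tvec'],float)
def ray(s,px):
    K,d,r,t=cam(s); Rm=cv2.Rodrigues(r)[0]
    u=cv2.undistortPointsIter(np.array([[px]],float),K,d,None,None,(3,100,1e-12))[0,0]
    return -Rm.T@t, Rm.T@np.array([u[0],u[1],1])
def onz(s,px,z):
    o,d=ray(s,px); return o+d*(z-o[2])/d[2]
def proj(s,P):
    K,d,r,t=cam(s); return cv2.projectPoints(np.array(P,float).reshape(-1,3),r,t,K,d)[0][:,0]
E
cat > a.py <<'E'
from h import *
np.set_printoptions(precision=4,suppress=True)
S={c:snap(c,c+'0.png') for c in('top','side')}
Z=dict(lamp=0,lamp_bar=.13,lens_center=.067,lens=.062,rest=0,tongs=.024,tongs_grip=.035,tongs_jaw=.035,tray=0,case=0,spray=0,driver=0,dish=0,jar=0)
for q,z in Z.items():
    for c in S:
        for d in place_of(c,q)[:2]:
            print(q,c,round(d['score'],2),np.round(d['pixel'],1),onz(S[c],d['pixel'],z)[:2])
o=get_obs(); print({k:o[k] for k in('time','tool_pos','ee_rot','width','wrist_force')})
import bench; print(bench.grip_point_offset if hasattr(bench,'grip_point_offset') else [x for x in dir(bench) if x[0]!='_'])
for c in S: print(c,-cv2.Rodrigues(np.array(S[c]['rvec'],float))[0].T@np.array(S[c]['tvec']))
E
python3 a.py
```

```text
lamp top 0.7 [285.4 148.2] [ 0.6761 -0.0152]
lamp side 0.93 [225.4 222.6] [ 0.6831 -0.0129]
lamp_bar top 0.67 [282.6 148.2] [ 0.6428 -0.0072]
lamp_bar side 0.62 [231.8 194. ] [ 0.6514 -0.0105]
lens_center top 0.58 [281.6 140.6] [ 0.6768 -0.0054]
lens_center top 0.17 [284.3 142.7] [ 0.6719 -0.0117]
lens_center side 0.64 [221.6 208.4] [ 0.6872 -0.0106]
lens top 0.55 [285.1 142. ] [ 0.6749 -0.0136]
lens side 0.43 [222.9 210.4] [ 0.6834 -0.0074]
rest top 0.98 [153.4 249.2] [0.4275 0.3045]
rest top 0.47 [149.  247.2] [0.4323 0.3153]
rest side 0.76 [304.3 321.7] [0.4341 0.3007]
rest side 0.56 [195.7 318.5] [0.7119 0.3105]
tongs top 0.89 [148.8 247.3] [0.4319 0.3081]
tongs side 0.63 [303.  319.3] [0.4381 0.3066]
tongs_grip top 0.97 [145.3 245.5] [0.436  0.3128]
tongs_grip side 0.94 [301.9 317.8] [0.4411 0.3083]
tongs_grip side 0.59 [233.9 169.3] [ 0.6819 -0.2127]
tongs_jaw side 0.38 [305.7 262.9] [0.4365 0.1438]
tray top 0.58 [421.9 237.1] [ 0.4561 -0.3446]
tray top 0.54 [282.2 147.5] [ 0.6778 -0.0072]
tray side 0.59 [304.4 153.2] [ 0.4527 -0.3478]
case top 0.55 [156.7 132.5] [0.7164 0.3047
[... 156 characters left out ...]
410.2 130.2] [ 0.721 -0.325]
spray side 0.57 [228.6 154.3] [ 0.7198 -0.3261]
spray side 0.39 [327.  156.4] [ 0.373  -0.3358]
driver top 0.82 [328.2 270.8] [ 0.3755 -0.1172]
driver top 0.2 [381.2 141.7] [ 0.692  -0.2524]
driver side 0.69 [326.5 201.8] [ 0.3762 -0.1181]
dish side 0.69 [308.1 261.6] [0.4291 0.1147]
jar top 0.83 [382.4 142.3] [ 0.6905 -0.2553]
jar top 0.18 [423.1 211.6] [ 0.518  -0.3498]
jar side 0.45 [233.2 170. ] [ 0.6921 -0.2463]
{'time': 1.5, 'tool_pos': array([ 0.1322, -0.5339,  0.2055]), 'ee_rot': array([3.1415, 0.    , 0.2428]), 'width': 0.09351629087913273, 'wrist_force': array([ 0.3152, -0.7542,  0.4808])}
0.0188
top [ 0.4245 -0.0006  0.9828]
side [0.4567 0.8088 0.9951]
```

```bash
python3 -c "
import cv2
for c in('top','side'):
    i=cv2.imread(f'pics/{c}0.png'); cv2.imwrite(f'pics/{c}0b.png',cv2.resize(i,(800,600),interpolation=cv2.INTER_CUBIC))
i=cv2.imread('pics/top0.png')[180:320,60:250]; cv2.imwrite('pics/crop.png',cv2.resize(i,(800,589),interpolation=cv2.INTER_CUBIC))
"
```

```text
(no output)
```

View pics/top0b.png

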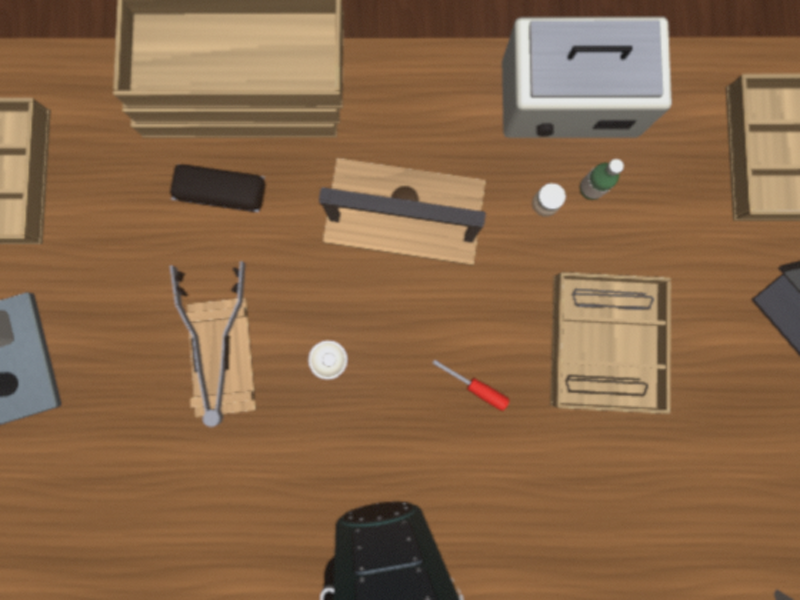

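View pics/side0b.png

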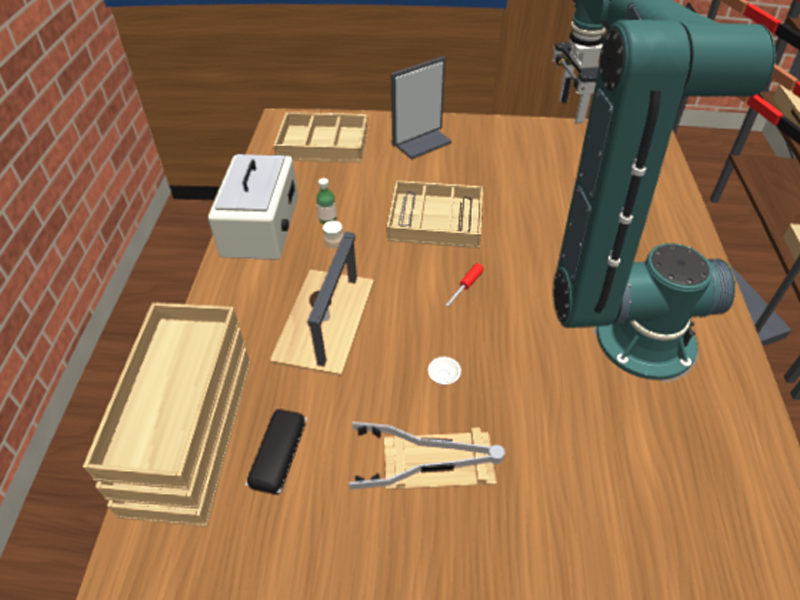

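View pics/crop.png

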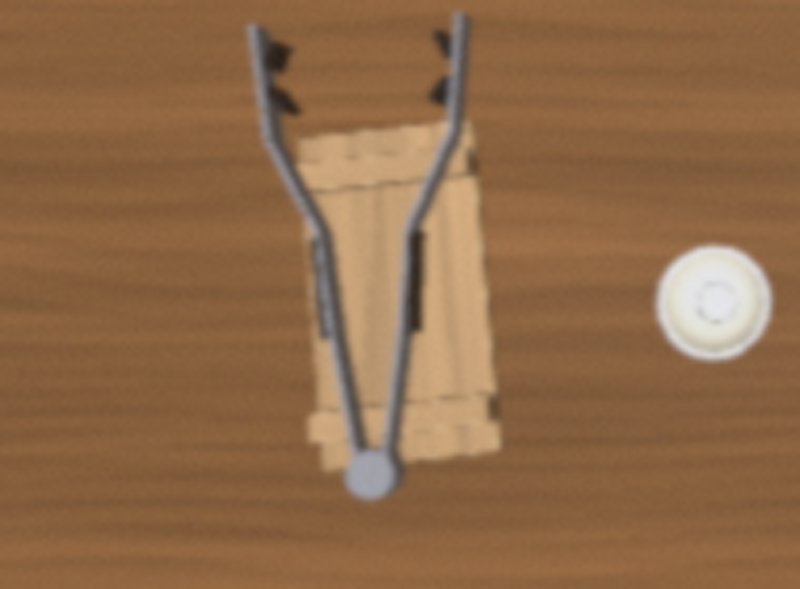

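The top view shows the tongs on the left rest (hinge at about 148,293; tips at 121,187 and 169,184), the stand at about (283,148) with the lens half behind the bar, and the path to the front clear. The side view agrees. The crop gives the hinge and tips that I'll use for the tongs' yaw.

```bash
cat > b.py <<'E'
from h import *
from scipy.optimize import least_squares
np.set_printoptions(precision=4,suppress=True)
S={c:snap(c) for c in('top','side')}
def P(xy,yaw,pts):
    p=np.array(pts,float); return np.c_[p[:,:2]@R.from_euler('z',yaw).as_matrix()[:2,:2].T+xy,p[:,2]]
def fit(obs,x0,name):
    f=lambda v:np.concatenate([(proj(S[c],P(v[:2],v[2],m))-np.array(px)).ravel() for c,m,px in obs])
    for o,l in [(obs,'both')]+[([o],o[0]) for o in obs]:
        g=lambda v:np.concatenate([(proj(S[c],P(v[:2],v[2],m))-np.array(px)).ravel() for c,m,px in o])
        r=least_squares(g,x0,x_scale=[.01,.01,.1],loss='soft_l1'); print(name,l,r.x,r.fun.round(1))
k=.7
b=[(75,130,12),(75,-130,12),(-75,-130,12),(-75,130,12)]; bar=[(-30,123,148),(-30,-123,148)]
mm=lambda a:np.array(a)/1000
fit([('top',mm(b),k*np.array([(338,158),(486,180),(474,263),(323,242)])),
     ('side',mm(b),k*np.array([(312,271),(374,279),(341,373),(272,361)]))][:],[.68,-.01,-.14],'lamp')
tp=np.array
cr=lambda a:np.array(a)/4.2105+[60,180]
fit([('top',mm([(-104,0,46),(150,57,46),(150,-57,46)]),cr([(372,474),(255,28),(460,15)])),
     ('side',mm([(-104,0,46),(150,57,46),(150,-57,46)]),k*np.array([(496,452),(351,486),(353,425)]))],[.437,.31,.08],'tongs')
# lens: dark mask in each camera
for c in S:
    for d in masks_of(c,'lens')[:2]: print(c,d['score'],d['extent'],d['mask'].sum())
    print([ (d['score'],d['extent']) for d in masks_of(c,'tongs_grip')[:1]])
E
python3 b.py
python3 -c "
import cv2
a=cv2.imread('pics/top0.png')[95:195,220:350]; b=cv2.imread('pics/side0.png')[160:260,180:310]
cv2.imwrite('pics/lens.png',cv2.resize(cv2.vconcat([a,b])if 0 else cv2.hconcat([a,b]),(780,300),interpolation=cv2.INTER_CUBIC))"
```

```text
lamp both [ 0.675  -0.0108 -0.1568] [ -0.3  -0.6   0.5  -0.2   0.2   1.4   0.1  -0.3 -29.5  60.6 -44.3  -8.4
  23.7 -66.9  48.9   7.2]
lamp top [ 0.6751 -0.0105 -0.1513] [-0.6 -0.4  0.2 -0.5  0.2  1.1  0.1  0. ]
lamp side [ 0.6742 -0.0053 -2.2515] [ -0.9  -1.5  14.4  35.3   0.6   0.4  -9.4 -38.8]
tongs both [0.4285 0.3073 0.0711] [-0.5  1.9 -1.5 -0.4 -1.5 -0.8  2.4 -1.4 -0.8 -2.5 -0.1 -1.8]
tongs top [0.4283 0.3051 0.0631] [ 0.1  2.  -0.  -0.5 -0.  -0.5]
tongs side [0.428  0.3116 0.0816] [ 2.6 -0.2 -0.6 -0.2 -0.4  0.2]
top 0.56 [277.0, 132.0, 293.5, 140.5] 137
[(0.79, [120.1, 183.2, 170.0, 300.2])]
[(0.85, [244.3, 292.5, 354.4, 342.7])]
```

View pics/lens.png

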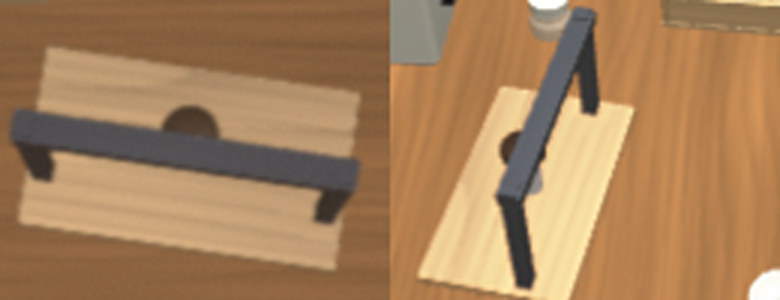

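The crop shows the lens disc rim behind the bar: in the top view its columns run 274–292.7 with the top at row 130, and in the side view its left edge is at column 216.7 with the top at row 203.7. I had the side-view corner order wrong, so I'm redoing that fit.

```bash
sed -i 's/(312,271),(374,279),(341,373),(272,361)/(272,361),(312,271),(374,279),(341,373)/; /^# lens/,$d' b.py
cat >> b.py <<'E'
a=np.linspace(0,2*np.pi,180)
def le(v,c):
    p=np.vstack([proj(S[c],np.c_[v[0]+.023*np.cos(a),v[1]+.023*np.sin(a),np.full(180,z)]) for z in(.062,.072)]); return p
g={'top':lambda v:[le(v,'top')[:,0].min()-274,le(v,'top')[:,0].max()-292.7,le(v,'top')[:,1].min()-130],
 'side':lambda v:[le(v,'side')[:,0].min()-216.7,le(v,'side')[:,1].min()-203.7]}
for c in g:
    r=least_squares(g[c],[.677,-.01],x_scale=.01,diff_step=1e-3); print('lens',c,r.x,r.fun)
E
python3 b.py
```

```text
lamp both [ 0.6747 -0.0092 -0.1524] [-1.1 -0.3 -0.3 -0.3 -0.3  1.3 -0.5  0.1 -1.3 -1.8 -1.  -2.3  0.5 -0.9
  0.9 -0.8]
lamp top [ 0.6751 -0.0105 -0.1513] [-0.6 -0.4  0.2 -0.5  0.2  1.1  0.1  0. ]
lamp side [ 0.6732 -0.0041 -0.1496] [-1.1 -0.3 -1.  -1.2  0.7  0.2  1.3  0.7]
tongs both [0.4285 0.3073 0.0711] [-0.5  1.9 -1.5 -0.4 -1.5 -0.8  2.4 -1.4 -0.8 -2.5 -0.1 -1.8]
tongs top [0.4283 0.3051 0.0631] [ 0.1  2.  -0.  -0.5 -0.  -0.5]
tongs side [0.428  0.3116 0.0816] [ 2.6 -0.2 -0.6 -0.2 -0.4  0.2]
lens top [ 0.6774 -0.0094] [-0.6558  0.6555 -0.0032]
lens side [ 0.6764 -0.0022] [ 0. -0.]
```

Emit:
apply_moves:
  commands:
    - [0,0,-0.035,0.02,0.04,0,100]
    - [0,0,-0.07,0.04,0.08,0,100]
    - [0,0,-0.105,0.06,0.12,0,100]
    - [0,0,-0.14,0.08,0.16,0,100]
    - [0,0,-0.173,0.1,0.2,0,100]

```text
time: 2.4
tool_pos: [0.2327, -0.3323, 0.2056]
ee_rot: [3.141, -0.0, 0.068]
wrist_force: [0.6, -0.0, 0.5]
width: 0.0936
finger_force: 0.0
```

Emit:
apply_moves:
  commands:
    - [0,0,0,0.02,0.044,0,100]
    - [0,0,0,0.04,0.088,0,100]
    - [0,0,0,0.06,0.132,0,100]
    - [0,0,0,0.08,0.176,0,100]
    - [0,0,0,0.1,0.22,0,100]

```text
time: 2.9
tool_pos: [0.3326, -0.1121, 0.2059]
ee_rot: [3.141, -0.002, 0.069]
wrist_force: [0.5, -0.3, 1.2]
width: 0.0938
finger_force: 0.0
```

Emit:
apply_moves:
  commands:
    - [0,0,0,0.01,0.045,0,100]
    - [0,0,0,0.02,0.09,0,100]
    - [0,0,0,0.03,0.135,0,100]
    - [0,0,0,0.04,0.18,0,100]
    - [0,0,0,0.05,0.225,0,100]

```text
time: 3.4
tool_pos: [0.3823, 0.1132, 0.2059]
ee_rot: [3.141, -0.001, 0.07]
wrist_force: [-0.1, -0.3, -0.1]
width: 0.0942
finger_force: 0.0
```

Emit:
apply_moves:
  commands:
    - [0,0,0,0.01,0.04,-0.02,100]
    - [0,0,0,0.02,0.08,-0.04,100]
    - [0,0,0,0.03,0.12,-0.06,100]
    - [0,0,0,0.04,0.16,-0.08,100]
    - [0,0,0,0.051,0.197,-0.1,100]

```text
time: 3.9
tool_pos: [0.4332, 0.3102, 0.1048]
ee_rot: [-3.142, -0.0, 0.071]
wrist_force: [0.7, -0.0, 0.2]
width: 0.0941
finger_force: 0.0
```

Emit:
apply_moves:
  commands:
    - [0,0,0,0,-0.001,-0.025,100]
    - [0,0,0,0,-0.002,-0.05,100]
    - [0,0,0,0,-0.002,-0.07,100]
    - [0,0,0,0,-0.002,-0.083,100]
    - [0,0,0,0,-0.002,-0.088,100]

```text
time: 4.4
tool_pos: [0.4324, 0.3056, 0.016]
ee_rot: [3.14, 0.002, 0.07]
wrist_force: [0.1, 0.2, -0.1]
width: 0.0938
finger_force: 0.0
```

Emit:
apply_moves:
  commands:
    - [0,0,0,0,0,0,85]
    - [0,0,0,0,0,0,70]
    - [0,0,0,0,0,0,60]
    - [0,0,0,0,0,0,52]
    - [0,0,0,0,0,0,52]

```text
time: 4.9
tool_pos: [0.4336, 0.3063, 0.0182]
ee_rot: [-3.141, -0.001, 0.07]
wrist_force: [-0.3, -0.4, 0.4]
width: 0.0571
finger_force: 0.6
```

Emit:
apply_moves:
  commands:
    - [0,0,0,0,0,0,52]
    - [0,0,0,0,0,0,52]
    - [0,0,0,0,0,0.004,52]
    - [0,0,0,0,0,0.012,52]
    - [0,0,0,0,0,0.025,52]

```text
time: 5.4
tool_pos: [0.4324, 0.3056, 0.0422]
ee_rot: [3.14, 0.002, 0.07]
wrist_force: [-0.3, -0.1, -1.1]
width: 0.049
finger_force: 4.1
```

```bash
cat > c.py <<'E'
from h import *
import sys
n=sys.argv[1]
np.set_printoptions(precision=4,suppress=True)
S={c:snap(c) for c in('top','side')}
o=get_obs(); zg=o['tool_pos'][2]+.0188
print(o['tool_pos'],o['ee_rot'],o['width'],o['finger_force'],o['wrist_force'],o['wrist_torque'])
for q in('tongs_grip','tongs_jaw','lens_center'):
    for c in S:
        for d in place_of(c,q)[:2]: print(q,c,round(d['score'],2),np.round(d['pixel'],1),onz(S[c],d['pixel'],zg if q!='lens_center' or n[0]=='L' else .067)[:2])
ims=[]
for c in S:
    g=np.array([o['tool_pos'][0],o['tool_pos'][1],zg])
    u=(proj(S[c],[g+R.from_rotvec([0,0,o['ee_rot'][2]]).apply([.08,0,0])])[0]).astype(int)
    u=np.clip(u,[100,75],[459,344])
    ims.append(cv2.resize(S[c]['pixels'][u[1]-75:u[1]+75,u[0]-100:u[0]+100],(400,300),interpolation=cv2.INTER_CUBIC)); print(c,'crop origin',u-[100,75])
cv2.imwrite('pics/'+n+'.png',cv2.cvtColor(np.hstack(ims),cv2.COLOR_RGB2BGR))
E
python3 c.py t1
```

```text
[0.4349 0.307  0.0453] [-3.1397 -0.0044  0.0698] 0.04898147092021304 4.103677198290825 [ 0.5282  1.4828 -1.1083] [ 0.062  -0.0739 -0.0499]
tongs_grip top 0.69 [144.8 247. ] [0.4323 0.3042]
tongs_grip top 0.45 [234.  255.2] [0.4136 0.1024]
tongs_grip side 0.28 [285.7 149.7] [ 0.5157 -0.2873]
tongs_jaw top 0.71 [422.8 237.3] [ 0.4536 -0.3242]
lens_center top 0.61 [283.  142.8] [ 0.6716 -0.0087]
lens_center top 0.57 [422.4 238.7] [ 0.4503 -0.3222]
lens_center side 0.62 [223.  210.4] [ 0.6819 -0.0031]
top crop origin [ 42 135]
side crop origin [171 237]
```

View pics/t1.png

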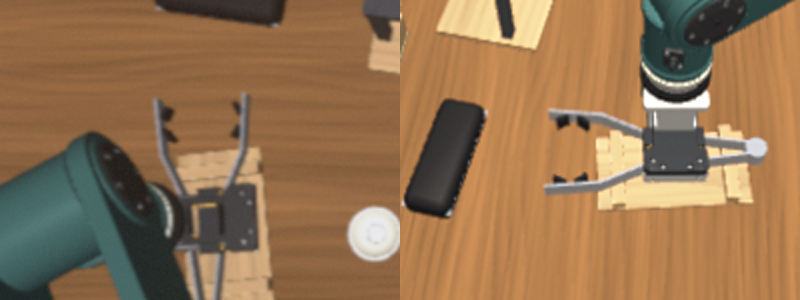

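The view shows the tongs lifted and held half-open, with level jaws. The pad-pair midpoint is at about (143.3,195.5) in top pixels and (256.5,312.5) in side pixels, and nothing is disturbed. Next I'll measure the jaw offset from the TCP.

```bash
python3 - <<'E'
from h import *
S={c:snap(c) for c in('top','side')}; o=get_obs()
for c,p,l in(('top',(143.3,195.5),(.064,.075)),('side',(256.5,312.5),(.064,.075))):
    for z in l:
        d=onz(S[c],p,z)-o['tool_pos']; y=o['ee_rot'][2]; print(c,z,R.from_rotvec([0,0,-y]).apply(d).round(4))
# hinge
for c,p in(('top',None),('side',(171+(756-400)/2,237+148/2))):
    if p: print('hinge',R.from_rotvec([0,0,-y]).apply(onz(S[c],p,.075)-o['tool_pos']).round(4))
# tips
for c,ps in(('top',[(42+157/2,135+98/2),(42+246/2,135+93/2)]),('side',[(171+150/2,237+110/2),(171+146/2,237+190/2)])):
    for p in ps: print('tip',c,R.from_rotvec([0,0,-y]).apply(onz(S[c],p,.075)-o['tool_pos']).round(4))
print(o['tool_pos'],o['wrist_force'])
E
```

```text
top 0.064 [ 0.1169 -0.0027  0.022 ]
top 0.075 [ 0.1151 -0.0063  0.033 ]
side 0.064 [0.1189 0.002  0.022 ]
side 0.075 [0.1182 0.0079 0.033 ]
hinge [-0.1029  0.006   0.033 ]
tip top [0.1451 0.0443 0.033 ]
tip top [ 0.1437 -0.0567  0.033 ]
tip side [ 0.1459 -0.0485  0.033 ]
tip side [0.1456 0.0582 0.033 ]
[0.43292958 0.30593764 0.04203758] [ 0.02237534 -0.14460331 -1.05234322]
```

Emit:
apply_moves:
  commands:
    - [0,0,0,0,-0.005,0.01,52]
    - [0,0,-0.01,0,-0.018,0.022,52]
    - [0,0,-0.025,0,-0.038,0.035,52]
    - [0,0,-0.045,0,-0.063,0.045,52]
    - [0,0,-0.065,0,-0.09,0.05,52]

```text
time: 6.4
tool_pos: [0.4342, 0.215, 0.0952]
ee_rot: [-3.141, -0.004, 0.004]
wrist_force: [0.3, 0.1, -0.3]
width: 0.0491
finger_force: 4.1
```

Emit:
apply_moves:
  commands:
    - [0,0,-0.03,0.004,-0.03,0,52]
    - [0,0,-0.06,0.008,-0.06,0,52]
    - [0,0,-0.09,0.012,-0.09,0,52]
    - [0,0,-0.12,0.015,-0.12,-0.005,52]
    - [0,0,-0.14,0.018,-0.146,-0.013,52]

```text
time: 6.9
tool_pos: [0.452, 0.0679, 0.0815]
ee_rot: [3.142, -0.004, -0.138]
wrist_force: [0.8, -1.2, -1.5]
width: 0.0492
finger_force: 4.1
```

Emit:
apply_moves:
  commands:
    - [0,0,-0.01,0,-0.018,-0.01,52]
    - [0,0,-0.016,0,-0.03,-0.018,52]
    - [0,0,-0.017,0,-0.038,-0.025,52]
    - [0,0,-0.017,0,-0.042,-0.03,52]
    - [0,0,-0.017,0,-0.043,-0.031,52]

```text
time: 7.4
tool_pos: [0.4508, 0.0271, 0.048]
ee_rot: [-3.142, 0.001, -0.152]
wrist_force: [-0.0, 0.9, -1.2]
width: 0.049
finger_force: 4.1
```

```bash
python3 c.py t2
```

```text
[0.4512 0.0275 0.0485] [-3.1414  0.0002 -0.1516] 0.04884414480721091 4.103723913431168 [ 0.4089  0.7792 -0.7648] [ 0.0307 -0.0235  0.0614]
tongs_grip side 0.83 [298.5 222.6] [0.4612 0.0298]
tongs_jaw side 0.94 [258.6 216.7] [0.576  0.0148]
lens_center top 0.69 [282. 137.] [ 0.6854 -0.0064]
lens_center side 0.56 [222.7 207.7] [ 0.6844 -0.0135]
top crop origin [172 128]
side crop origin [174 142]
```

View pics/t2.png

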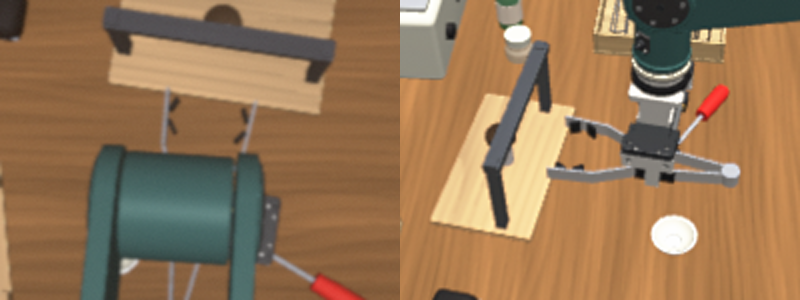

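The view shows the jaws level and in line with the lens, just in front of the stand. The pad midpoint is at about (261,216) in side pixels and the lens rim at about (283,139) in top pixels. I'm going in under the bar.

Emit:
apply_moves:
  commands:
    - [0,0,0,0.008,-0.0012,0,52]
    - [0,0,0,0.022,-0.0033,0,52]
    - [0,0,0,0.036,-0.0054,0,52]
    - [0,0,0,0.05,-0.0075,0,52]
    - [0,0,0,0.064,-0.0096,0,52]

```text
time: 8.3
tool_pos: [0.5164, 0.0174, 0.0485]
ee_rot: [3.142, -0.0, -0.152]
wrist_force: [0.0, 0.1, -1.0]
width: 0.0492
finger_force: 4.1
```

Emit:
apply_moves:
  commands:
    - [0,0,0,0.014,-0.0022,0,52]
    - [0,0,0,0.026,-0.004,0,52]
    - [0,0,0,0.036,-0.0056,0,52]
    - [0,0,0,0.043,-0.0066,0,52]
    - [0,0,0,0.045,-0.007,0,52]

```text
time: 8.8
tool_pos: [0.5609, 0.0104, 0.0484]
ee_rot: [3.141, 0.0, -0.152]
wrist_force: [0.8, -0.4, -1.0]
width: 0.0493
finger_force: 4.1
```

```bash
python3 c.py t3
```

```text
[0.5602 0.0105 0.0484] [ 3.1415  0.0005 -0.1522] 0.04881982479344666 4.103668034076691 [-0.1735  0.5059 -1.1305] [ 0.0546 -0.0418 -0.0494]
tongs_grip top 0.53 [274.3 190.1] [0.5613 0.0114]
tongs_grip top 0.47 [232.1 254.4] [0.4155 0.1063]
tongs_grip side 0.77 [262.7 217.2] [0.5641 0.0159]
tongs_jaw side 0.88 [222.2 210.8] [ 0.6839 -0.0012]
tongs_jaw side 0.2 [325.9 200.7] [ 0.3834 -0.0598]
lens_center side 0.68 [327.2 153.4] [ 0.3778 -0.2738]
lens_center side 0.55 [224.5 209.9] [ 0.6778 -0.0053]
top crop origin [179  81]
side crop origin [137 136]
```

View pics/t3.png

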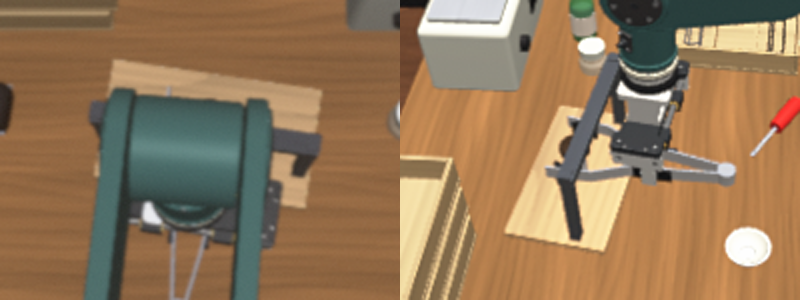

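The view shows the jaws straddling the lens under the bar with nothing touched. I'm closing gently.

Emit:
apply_moves:
  commands:
    - [0,0,0,0,0,0,48]
    - [0,0,0,0,0,0,45]
    - [0,0,0,0,0,0,42]
    - [0,0,0,0,0,0,40]
    - [0,0,0,0,0,0,38]

```text
time: 9.7
tool_pos: [0.5602, 0.0105, 0.0485]
ee_rot: [3.141, 0.0, -0.152]
wrist_force: [-0.4, 0.0, -0.2]
width: 0.0362
finger_force: 5.6
```

Emit:
apply_moves:
  commands:
    - [0,0,0,0,0,0,36]
    - [0,0,0,0,0,0,34]
    - [0,0,0,0,0,0,32]
    - [0,0,0,0,0,0,30]
    - [0,0,0,0,0,0,25]

```text
time: 10.2
tool_pos: [0.5602, 0.0106, 0.0485]
ee_rot: [-3.142, -0.0, -0.152]
wrist_force: [-0.6, 0.3, -0.5]
width: 0.0329
finger_force: 30.0
```

Emit:
apply_moves:
  commands:
    - [0,0,0,0,0,0,20]
    - [0,0,0,0,0,0,15]
    - [0,0,0,0,0,0,15]
    - [0,0,0,0,0,0,15]
    - [0,0,0,0,0,0,15]

```text
time: 10.7
tool_pos: [0.5602, 0.0105, 0.0485]
ee_rot: [3.141, -0.0, -0.152]
wrist_force: [0.0, 0.3, -0.2]
width: 0.0327
finger_force: 30.0
```

Emit:
apply_moves:
  commands:
    - [0,0,0,0,0,0.002,15]
    - [0,0,0,0,0,0.006,15]
    - [0,0,0,0,0,0.011,15]
    - [0,0,0,0,0,0.016,15]
    - [0,0,0,0,0,0.02,15]

```text
time: 11.2
tool_pos: [0.5605, 0.0104, 0.0693]
ee_rot: [3.141, -0.001, -0.152]
wrist_force: [0.6, -0.4, -1.9]
width: 0.0326
finger_force: 30.0
```

```bash
python3 c.py L4
```

```text
[0.5609 0.0104 0.0697] [-3.1416 -0.002  -0.1522] 0.03269109286257864 29.965978860855103 [ 0.3952  0.3449 -0.9254] [0.0269 0.0282 0.0019]
tongs_grip top 0.69 [274.1 187.2] [0.5647 0.0116]
tongs_grip top 0.68 [380.9 142.6] [ 0.6659 -0.229 ]
tongs_grip side 0.87 [262.1 210.5] [0.5657 0.0092]
tongs_jaw side 0.67 [222.2 204.1] [ 0.6828 -0.0082]
tongs_jaw side 0.66 [229.5 152.5] [ 0.6948 -0.2341]
lens_center side 0.55 [221.8 205.3] [ 0.6832 -0.0035]
top crop origin [180  79]
side crop origin [136 131]
```

View pics/L4.png

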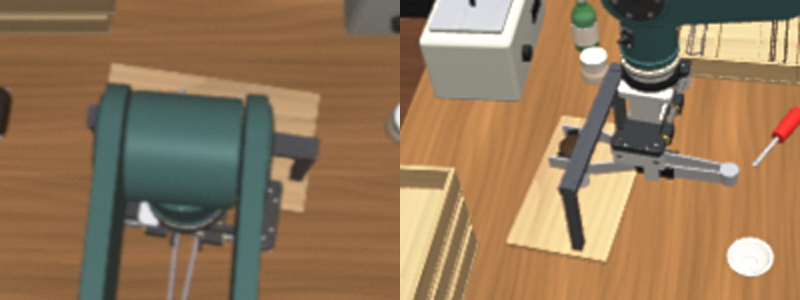

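The view shows the lens raised off the post between the closed jaws, at about (222,205) in side pixels. I'm backing it out to the front.

Emit:
apply_moves:
  commands:
    - [0,0,0,-0.004,0.0006,0,15]
    - [0,0,0,-0.012,0.0018,0,15]
    - [0,0,0,-0.022,0.0033,0,15]
    - [0,0,0,-0.034,0.0051,0,15]
    - [0,0,0,-0.046,0.007,0,15]

```text
time: 12.1
tool_pos: [0.5129, 0.0177, 0.0685]
ee_rot: [3.142, 0.0, -0.152]
wrist_force: [-0.4, 0.6, -1.5]
width: 0.0326
finger_force: 30.0
```

Emit:
apply_moves:
  commands:
    - [0,0,0,-0.014,0.0021,0,15]
    - [0,0,0,-0.028,0.0043,0,15]
    - [0,0,0,-0.042,0.0064,0,15]
    - [0,0,0,-0.056,0.0085,0,15]
    - [0,0,0,-0.07,0.0107,0,15]

```text
time: 12.6
tool_pos: [0.4428, 0.0284, 0.0685]
ee_rot: [3.142, -0.0, -0.152]
wrist_force: [-0.5, 0.4, -0.7]
width: 0.033
finger_force: 30.0
```

Emit:
apply_moves:
  commands:
    - [0,0,0,-0.014,0.002,0,15]
    - [0,0,0,-0.028,0.004,0,15]
    - [0,0,0,-0.042,0.006,0.002,15]
    - [0,0,0,-0.052,0.007,0.008,15]
    - [0,0,0,-0.056,0.008,0.018,15]

```text
time: 13.1
tool_pos: [0.3865, 0.0364, 0.0865]
ee_rot: [3.141, 0.001, -0.152]
wrist_force: [-0.2, -0.8, -1.3]
width: 0.0328
finger_force: 30.0
```

Emit:
apply_moves:
  commands:
    - [0,0,0,0,0,0.014,15]
    - [0,0,0,0,0,0.03,15]
    - [0,0,0,0,0,0.046,15]
    - [0,0,0,0,0,0.062,15]
    - [0,0,0,0,0,0.078,15]

```text
time: 13.6
tool_pos: [0.3886, 0.0362, 0.1663]
ee_rot: [-3.141, -0.002, -0.152]
wrist_force: [0.6, -1.0, -0.8]
width: 0.0327
finger_force: 30.0
```

Emit:
apply_moves:
  commands:
    - [0,0,0,0,0,0.012,15]
    - [0,0,0,0,0,0.022,15]
    - [0,0,0,0,0,0.028,15]
    - [0,0,0,0,0,0.03,15]
    - [0,0,0,0,0,0.03,15]

```text
time: 14.1
tool_pos: [0.3882, 0.0362, 0.1944]
ee_rot: [3.141, 0.0, -0.152]
wrist_force: [0.9, -0.0, -1.7]
width: 0.0327
finger_force: 30.0
```

```bash
python3 c.py L5
```

```text
[0.3878 0.0362 0.1938] [ 3.1414  0.0015 -0.1522] 0.03284788125545875 29.96572047472 [-0.4951  0.4393 -0.8986] [ 0.0623  0.0776 -0.0039]
tongs_grip side 0.88 [328.5 189.4] [0.388  0.0363]
tongs_jaw top 0.58 [266.6 209.8] [0.5016 0.0242]
tongs_jaw side 0.89 [282.7 182.4] [0.5066 0.0182]
lens_center top 0.61 [271.5 210.8] [0.4997 0.0149]
lens_center side 0.67 [280.5 184.1] [0.5119 0.0248]
top crop origin [166 152]
side crop origin [197 109]
```

View pics/L5.png

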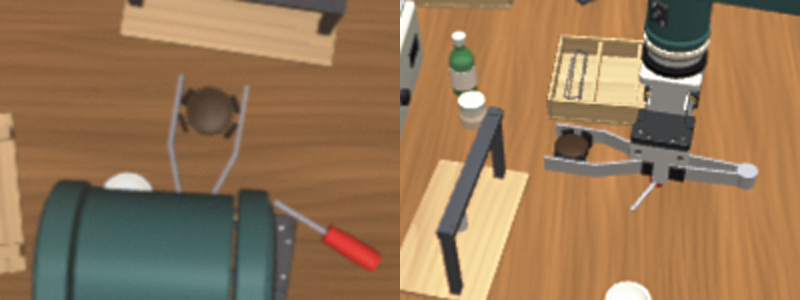

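The view shows the lens centred and held in the V pads at about (271,208) in top pixels. It is clear in front of the stand at roughly 0.21 m height, so I'm handing in.

```bash
python3 -c "
from bench import *
print(close_job())"
```

```text
the job is handed in; nothing more can be done
None
```

The job is handed in: the tongs still hold the lens at about 21 cm above the table, out in front of the stand, with no bump or drop seen in the pictures or the force readings.

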